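# Make up two candle-making kits

### The job

Make up the two candle-making kits: the tall ribbed empty tin goes in the red tray and the short gold-rimmed empty tin in the blue tray, each standing upright in the square bay, and one wax block (either one) goes in each tray, lying flat and lengthwise in the oblong bay. Leave the card roll and the matchbox where they are.

Things in the scene. Friction and masses are not known exactly. Their poses are not given: they have to be found in the camera images.
- tall_tin: empty ribbed light-grey tin, upright, 68 mm diameter, 76 mm tall, solid to the touch (nothing goes inside). Origin: centre of its underside, z up. About 50 g; grasp across the body.
- short_tin: empty smooth whitish tin with a gold-brown rim, upright, 68 mm diameter, 62 mm tall, solid to the touch. Origin: centre of its underside, z up. About 50 g; grasp across the body.
- rough_wax: cream paraffin block with rough, crumpled faces, 44 mm (x) by 72 mm (y) by 28 mm high. Origin: centre of its underside, z up. About 100 g; grasp across the 44 mm, low (fingertips within about 10 mm of its underside): its upper part is uneven and slips.
- smooth_wax: cream paraffin block with smooth faces, 44 mm (x) by 62 mm (y) by 28 mm high. Origin: centre of its underside, z up. About 100 g; grasp across the 44 mm.
- red_tray: plywood kit tray with red rails, fixed, 102 x 202 mm outside. Origin: centre of underside; y along its length, z up. Floor 4 mm thick, rails 14 mm high in all. Square tin bay 90 x 90 mm, centre x 0, y -50 mm; oblong wax bay 68 mm (x) by 94 mm (y), centre x 0, y +48 mm. Its y points to the robot's right within 0.2 rad, so its wax bay is on the right.
- blue_tray: plywood kit tray with blue rails, fixed, 102 x 202 mm outside. Origin: centre of underside; y along its length, z up. Floor 4 mm thick, rails 14 mm high in all. Square tin bay 90 x 90 mm, centre x 0, y -50 mm; oblong wax bay 68 mm (x) by 94 mm (y), centre x 0, y +48 mm. Its y points to the robot's left within 0.2 rad, so its wax bay is on the left.
- card_roll: brown rolled strip of corrugated card, 62 mm diameter, 45 mm tall, loose; a bystander, to be left alone. Origin: centre of its underside.
- red_matchbox: red matchbox, 36 x 53 x 15 mm, loose; a bystander, to be left alone. Origin: centre of its underside.
Things that resemble listed ones, but are neither listed nor needed, are in the scene too. Leave any turquoise look-alike of the smooth_wax alone.

How it is judged:
By the outcome, as a careful person would: the job done as asked, in the order asked, and still so for the second after the job is handed in, with the robot touching nothing.
It also fails if it takes over 96 s, if anything falls off the work surface, if the arm or the gripper's body presses on something with over 40 N, if the wrist force passes 120 N, or if a joint passes its speed limit or range.

### The arm

A 6-joint arm with a two-finger parallel gripper is mounted at the origin on a cart in front of the work surface, level with it; the furniture and walls round the work are solid. World frame = base frame: x ahead of the robot, y to its left, z up, the work surface at z = 0. Lengths are in m, angles in rad, forces in N, time in s.
With the tool pointing down it reaches from about 0.275 to 0.875 m from the base axis. Payload 12.5 kg.
Tool frame: the origin (TCP) lies at the very end of the fingers, on their centre line; the grasp point (between the pads) lies 19 mm behind it; z points along the fingers, y is the line along which they close (so a half turn about z gives the same grasp; the last joint's range is limited). The gripper opens to 85 mm and grips with 20 to 120 N. Pads are 22 mm wide; open, the fingers measure 114 mm over their backs; the gripper's body (76 mm by 85 mm) begins 54 mm behind the grasp point. The pads swing forward as they close: fully open they stand 13 mm farther back than shut.
Start: joints at [1.189, 0.351, 1.652, -0, 1.139, -0.085], TCP at [0.161, 0.526, 0.197] pointing down, gripper open.
Joint ranges: [-2.75, 2.75], [-0.79, 2.1], [0.01, 2.65], [-1.57, 4.71], [0.07, 3.14], [-2.87, 2.87]. Speed limits (rad/s): [2.22, 2.22, 2.79, 3.14, 3.14, 3.14].

### API

Orientations are given as a 3x3 rotation matrix whose columns are the frame's x, y, z axes.
In Python, from bench import manip gives the robot as it stands. Calls block until the motion is done:
- manip.move_ptp(position, orientation): joint-space move of the TCP to a pose.
- manip.move_l(position, attitude=None, max_speed=0.15): straight line of the TCP; attitude=None keeps the orientation; max_speed is the mean speed in m/s.
- manip.move_j(angles): joint-space move.
- manip.set_gripper(opening, effort=None): opening from 0.0 (shut) to 1.0 (fully open); effort is the grip in N (None keeps the last); returns when the fingers have stopped.
- manip.dwell(seconds).
- manip.inverse_kinematics(position, orientation): joint angles nearest the present ones, or None.
- manip.grab_frame(name): name is "scene" or "top"; returns (picture, depth): 480x640x3 uint8, red, green, blue; 480x640 float32, m along the optical axis (not along the pixel's ray), 0 where there is no reading.
- manip.get_calibration(name): a dict with "camera_matrix" (3x3 intrinsics, pixels), "R" (3x3) and "t" (3): a world point X has camera coordinates R X + t. Camera axes: x right, y down, z forward; pixel columns grow to the right and rows downward; lengths in m; the calibration is good to about 2 mm. A picture is of the moment at which its call begins. get_calibration takes no time and is no camera call.
A pose or a line that the arm cannot do raises manip.Unreachable and nothing moves.
- manip.sign_off(): hands the job in; it is judged then, once.
Trained networks look in the newest picture that a camera, given by its name, has taken for a name from the list of things; names that differ only in an ending like _2 or _b are one class to them, and where a whole thing is asked for, a point or a joint stands for the part that bears it (a point fixed in the world has none). Each returns a list of dicts, best first, with "confidence" (0 to 1); they miss things now and then, are a little off and sometimes report something else, mostly with a low value. They report only what shows in the picture. A call takes as long as a camera call. They do not tell look-alikes from the thing itself.
- manip.look_for(camera, name): "at" ([x, y, z] in m, in world coordinates, good to about 4 mm: the middle of the surface that is visible of it).
Readings, each from a call of its own:
- manip.current_time(): time.
- manip.current_qpos(): joint angles.
- manip.current_joint_vel(): joint speeds.
- manip.current_joint_torque(): joint torques, N m.
- manip.current_ee_pos(): TCP position.
- manip.current_tcp_rot(): TCP orientation.
- manip.current_force(): force on the tool from outside, world axes, zero at the start.
- manip.current_ft_torque(): the same for the moment, N m.
- manip.current_grip_width(): opening from 0.0 (shut) to 1.0 (fully open).
- manip.current_grip_force(): force on a finger pad.
Only numpy, scipy, OpenCV 4.12 (cv2) and the standard library are available. Lean on these libraries where they do the work, as an engineer would, in place of code of your own. Each camera call takes 0.05 s, during which the arm holds its last target. There are 200 camera calls.

## Working session

There is one attempt and no reset: what is moved stays moved. The work goes in short steps, each a Python script; the robot and the scene stay as the last script left them, time stands still between calls to the robot, and variables do not carry over. Pictures are saved under pics/ and viewed, at most 14 in all, crops included, and the job is handed in when it is done.

```bash
mkdir -p pics; python3 - <<'E'
from bench import manip
import cv2,numpy as np
for c in ("top","scene"):
    p,d=manip.grab_frame(c); cv2.imwrite(f"pics/{c}0.png",p[:,:,::-1]); np.savez(f"{c}0.npz",p=p,d=d)
    k=manip.get_calibration(c); print(c,np.round(k["camera_matrix"],1).tolist(),np.round(k["R"],3).tolist(),np.round(k["t"],3))
    for n in "tall_tin short_tin rough_wax smooth_wax red_tray blue_tray card_roll red_matchbox".split():
        print(n,[(np.round(r["at"],3).tolist(),round(r["confidence"],2)) for r in manip.look_for(c,n)])
print(manip.current_time())
E
```

```text
top [[527.9, 0.0, 319.3], [0.0, 527.9, 239.1], [0.0, 0.0, 1.0]] [[0.024, -1.0, 0.001], [-0.982, -0.024, -0.187], [0.187, 0.004, -0.982]] [-0.022  0.562  1.177]
tall_tin [([0.442, 0.207, 0.009], 0.85)]
short_tin [([0.436, 0.33, 0.006], 0.91)]
rough_wax [([0.427, -0.32, 0.025], 0.71)]
smooth_wax [([0.727, 0.097, 0.026], 0.8), ([0.444, 0.075, 0.03], 0.72), ([0.592, -0.005, 0.006], 0.58)]
red_tray [([0.59, 0.255, 0.004], 0.6)]
blue_tray [([0.592, -0.002, 0.004], 0.56)]
card_roll [([0.592, -0.0, 0.003], 0.68), ([0.44, -0.06, 0.038], 0.65)]
red_matchbox [([0.432, -0.203, 0.015], 0.9)]
scene [[543.7, 0.0, 326.4], [0.0, 543.7, 249.6], [0.0, 0.0, 1.0]] [[0.909, -0.417, -0.023], [-0.253, -0.506, -0.825], [0.332, 0.755, -0.565]] [-0.501  0.194  0.918]
tall_tin [([0.443, 0.184, 0.053], 0.94)]
short_tin [([0.426, 0.308, 0.044], 0.93)]
rough_wax [([0.423, -0.33, 0.026], 0.61)]
smooth_wax [([0.448, 0.056, 0.033], 0.86), ([0.727, 0.086, 0.025], 0.75)]
red_tray [([0.587, 0.246, 0.008], 0.94)]
blue_tray [([0.591, -0.009, 0.003], 0.59)]
card_roll []
red_matchbox [([0.425, -0.21, 0.015], 0.72), ([0.588, 0.247, 0.011], 0.22)]
0.9
```

View pics/top0.png

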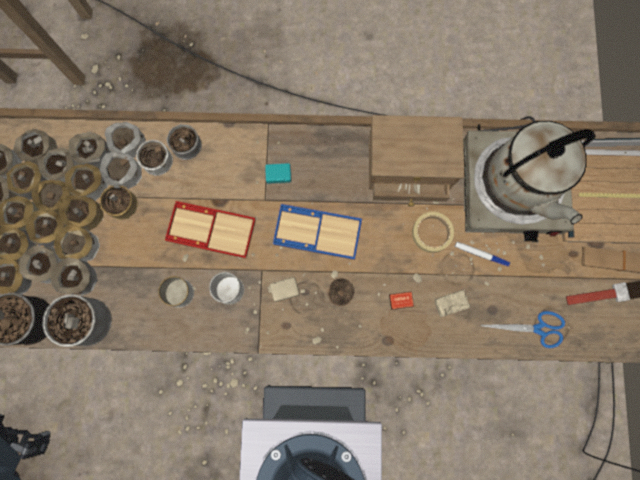

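View pics/scene0.png

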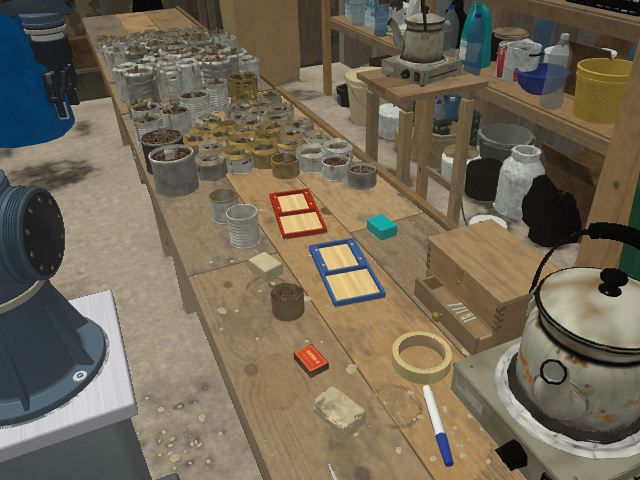

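The top view shows the red tray at (210,229), the blue tray at (318,232), the tins at (176,292) and (226,289), and the wax blocks at (285,289) smooth and (453,303) rough. The turquoise decoy is at (278,173). The scene view confirms the ribbed tall tin at (242,226) and the gold-rimmed one at (226,205).

```bash
cat > vis.py <<'E'
from bench import manip
import numpy as np,cv2
from scipy.optimize import least_squares
def cloud(c,p,d):
    k=manip.get_calibration(c);K=k["camera_matrix"];v,u=np.nonzero(d>0);z=d[v,u]
    X=np.stack([(u-K[0,2])*z/K[0,0],(v-K[1,2])*z/K[1,1],z],1)
    return (X-k["t"])@np.array(k["R"]),p[v,u].astype(int)
def win(C,x,y,r,z0,z1):
    P=C[0];m=(np.hypot(P[:,0]-x,P[:,1]-y)<r)&(P[:,2]>z0)&(P[:,2]<z1);return P[m],C[1][m]
def rect(P):
    (a,b),(w,h),t=cv2.minAreaRect((P[:,:2]*1000).astype(np.float32))
    # long-axis direction
    t=np.deg2rad(t)+(np.pi/2 if h>w else 0); t=(t+np.pi/2)%np.pi-np.pi/2
    return round(a/1000,4),round(b/1000,4),round(max(w,h),1),round(min(w,h),1),round(t,3)
def circ(P,r=.034):
    s=least_squares(lambda q:np.hypot(P[:,0]-q[0],P[:,1]-q[1])-r,P[:,:2].mean(0),loss="soft_l1",f_scale=.002);return s.x,np.abs(s.fun).mean()
def colmask(C,red):
    c=C[1];return (c[:,0]>c[:,1]+60)&(c[:,0]>c[:,2]+60) if red else (c[:,2]>c[:,0]+40)&(c[:,2]>c[:,1]+20)
E
python3 - <<'E'
from vis import *
for c in("top","scene"):
    f=np.load(c+"0.npz");C=cloud(c,f["p"],f["d"]);print(c)
    for n,x,y in(("tall",.442,.2),("short",.436,.32)):
        P,_=win(C,x,y,.055,.02,.1);print(n,len(P),np.percentile(P[:,2],[50,90,99]).round(3));print(circ(P), P[:,:2].min(0).round(3),P[:,:2].max(0).round(3))
        T=P[P[:,2]>np.percentile(P[:,2],99)-.012];print(" rim",len(T),T[:,:2].min(0).round(4),T[:,:2].max(0).round(4))
    for n,x,y in(("smooth",.444,.07),("rough",.427,-.32),("roll",.44,-.06),("turq",.727,.09)):
        P,_=win(C,x,y,.055,.012,.06);print(n,len(P),np.percentile(P[:,2],[50,99]).round(3),rect(P))
        if "sm" in n or "ro" in n: P=P[P[:,2]>.02];print("  top",rect(P))
    for n,x,y,r in(("red",.59,.255,1),("blue",.592,-.0,0)):
        P,c_=win(C,x,y,.13,.0,.03);m=colmask((P,c_),r);P=P[m];print(n,len(P),P[:,2].max().round(3),rect(P))
E
python3 - <<'E'
import cv2
a=cv2.imread("pics/top0.png")[180:330,150:480];cv2.imwrite("pics/crop0.png",cv2.resize(a,(792,360),interpolation=2))
E
```

```text
top
tall 362 [0.059 0.076 0.079]
(array([0.44334894, 0.20086847]), np.float64(0.0020282322270543996)) [0.41  0.169] [0.478 0.236]
 rim 133 [0.41   0.1685] [0.478  0.2359]
short 342 [0.046 0.061 0.064]
(array([0.4337781 , 0.32072306]), np.float64(0.0014367423791325177)) [0.401 0.287] [0.468 0.356]
 rim 139 [0.4014 0.2867] [0.4682 0.3556]
smooth 502 [0.027 0.033] (0.4468, 0.0707, 62.0, 44.0, np.float64(-1.27))
  top (0.447, 0.0708, 61.9, 43.6, np.float64(-1.27))
rough 579 [0.025 0.032] (0.4244, -0.3233, 73.0, 43.8, np.float64(-1.216))
  top (0.4242, -0.3233, 72.1, 43.5, np.float64(-1.23))
roll 502 [0.038 0.047] (0.4438, -0.0629, 59.9, 57.5, np.float64(-0.144))
  top (0.4438, -0.0629, 59.8, 57.5, np.float64(-0.144))
turq 467 [0.027 0.033] (0.733, 0.0968, 61.6, 46.5, np.float64(-1.478))
red 925 0.022 (0.5912, 0.2584, 205.6, 104.8, np.float64(1.383))
blue 759 0.022 (0.5908, -0.0024, 199.9, 102.4, np.float64(1.411))
scene
tall 1020 [0.055 0.073 0.076]
(array([0.44438985, 0.20340595]), np.float64(0.0024281839659967223)) [0.41  0.166] [0.477 0.24 ]
 rim 301 [0.4101 0.1661] [0.4771 0.2397]
short 641 [0.047 0.06  0.063]
(array([0.4345113 , 0.32127944]), np.float64(0.0018190577848962066)) [0.4   0.285] [0.467 0.361]
 rim 234 [0.4005 0.2846] [0.4673 0.3563]
smooth 551 [0.027 0.03 ] (0.4459, 0.0701, 65.8, 45.1, np.float64(-1.281))
  top (0.4459, 0.0701, 65.8, 45.1, np.float64(-1.281))
rough 1405 [0.025 0.03 ] (0.4241, -0.3241, 72.9, 45.1, np.float64(-1.234))
  top (0.4246, -0.3239, 72.7, 44.0, np.float64(-1.221))
roll 933 [0.04  0.045] (0.4434, -0.0636, 62.8, 59.4, np.float64(1.028))
  top (0.4434, -0.0636, 62.8, 59.4, np.float64(1.028))
turq 440 [0.027 0.031] (0.7316, 0.0945, 64.2, 46.0, np.float64(-1.509))
red 822 0.018 (0.5913, 0.2658, 231.5, 102.1, np.float64(1.383))
blue 1124 0.017 (0.5896, -0.0038, 206.9, 101.9, np.float64(1.414))
```

View pics/crop0.png

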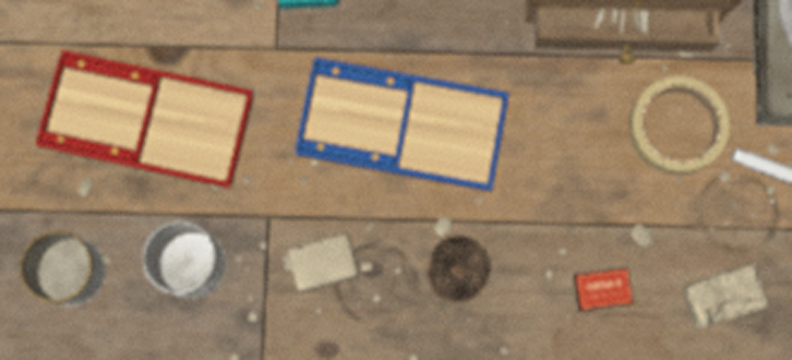

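The crop shows riveted wide rails, which mark the narrow wax bay, on the left end of both trays: red at (100,110), blue at (355,115). The square bays are at (195,130) and (452,135). For the red tray this contradicts the note that its wax bay is on the right. I'll measure the bays before acting.

```bash
python3 - <<'E'
from vis import *
for c in("top","scene"):
    f=np.load(c+"0.npz");C=cloud(c,f["p"],f["d"])
    for n,x,y,t,r in(("red",.5912,.2584,1.383,1),("blue",.5908,-.0024,1.411,0)):
        P,c_=win(C,x,y,.1,-.01,.03);m=colmask((P,c_),r)
        e=np.array([np.cos(t),np.sin(t)]);g=np.array([e[1],-e[0]])
        L=(P[:,:2]-[x,y])@e;W=(P[:,:2]-[x,y])@g
        out=[]
        for s in(-75,-50,-25,25,50,75):
            k=(abs(L*1000-s)<8)&~m&(abs(W)<.049)
            out.append((s,np.percentile(W[k]*1000,[2,98]).round().tolist()))
        print(c,n,"left+:",out)
        k=m&(abs(W)<.02)&(abs(L)<.03);print("  divider L",(L[k].mean()*1000).round(1),k.sum())
E
```

```text
top red left+: [(-75, [-43.0, 44.0]), (-50, [-43.0, 44.0]), (-25, [-43.0, 44.0]), (25, [-35.0, 34.0]), (50, [-33.0, 33.0]), (75, [-35.0, 34.0])]
  divider L -3.8 32
top blue left+: [(-75, [-43.0, 44.0]), (-50, [-43.0, 44.0]), (-25, [-43.0, 44.0]), (25, [-39.0, 42.0]), (50, [-32.0, 34.0]), (75, [-39.0, 41.0])]
  divider L -2.3 18
scene red left+: [(-75, [-44.0, 44.0]), (-50, [-44.0, 42.0]), (-25, [-43.0, 42.0]), (25, [-32.0, 32.0]), (50, [-32.0, 33.0]), (75, [-36.0, 35.0])]
  divider L -5.5 60
scene blue left+: [(-75, [-41.0, 44.0]), (-50, [-41.0, 44.0]), (-25, [-42.0, 43.0]), (25, [-38.0, 40.0]), (50, [-31.0, 34.0]), (75, [-40.0, 39.0])]
  divider L -4.4 62
```

Measured widths confirm it: both trays have the 90 mm bay on the robot's right (−y) and the 68 mm bay on its left. I'll use the real geometry and start with the tall tin.

```bash
cat > act.py <<'E'
from bench import manip as m
import numpy as np
TR={"red":(.5912,.2584,1.383),"blue":(.5908,-.0024,1.411)}
def rot(a):  # tool down, fingers closing along world angle a; choose half turn nearest mid-range of joint 6
    y=np.array([np.cos(a),np.sin(a),0]);z=np.array([0,0,-1.]);return np.stack([np.cross(y,z),y,z],1)
def pose(p,a):
    c=[(abs(q[5]),i) for i in(0,1) if (q:=m.inverse_kinematics(p,rot(a+i*np.pi))) is not None]
    return rot(a+min(c)[1]*np.pi)
def bay(t,L):
    x,y,a=TR[t];return x+L*np.cos(a),y+L*np.sin(a),a-np.pi/2
def pick(x,y,a,z,effort,lift=.12,op=1.):
    m.set_gripper(op,effort); h=[x,y,z+.09]
    m.move_ptp(h,pose(h,a)); m.move_l([x,y,z]); f=m.current_force()
    m.set_gripper(0.,effort); w=m.current_grip_width()
    m.move_l([x,y,z+lift]); print("pick t",round(m.current_time(),1),"w",round(w,3),round(m.current_grip_width(),3),"F",np.round(f,1),np.round(m.current_force(),1))
def place(x,y,a,z,op=1.,h=.12):
    p=[x,y,z+h]; m.move_ptp(p,pose(p,a)); m.move_l([x,y,z+.02]); m.move_l([x,y,z],max_speed=.04); f=m.current_force()
    m.set_gripper(op); m.move_l([x,y,z+h]); print("place t",round(m.current_time(),1),"F",np.round(f,1))
E
python3 - <<'E'
from act import *
pick(.444,.202,0,.030,20)
place(*bay("red",-.05),.0345)
E
```

```text
pick t 4.7 w 0.779 0.783 F [-0.3 -0.2  0.6] [-0.3  0.5 -0.7]
place t 8.1 F [-1.6 -2.   7.6]
```

```bash
python3 - <<'E'
from act import *
pick(.4341,.321,0,.025,20)
place(*bay("blue",-.05),.0305)
pick(.4465,.0705,-1.275+np.pi/2,.010,40,op=.85)
place(*bay("red",.048),.0155,op=.72)
import cv2
from vis import *
for c in("top","scene"):
    p,d=manip.grab_frame(c); cv2.imwrite(f"pics/{c}1.png",p[:,:,::-1]); np.savez(f"{c}1.npz",p=p,d=d)
C=cloud("scene",p,d);P,_=win(C,*bay("red",.048)[:2],.05,.022,.06);print(rect(P))
E
```

```text
pick t 11.6 w 0.004 0.004 F [ 0.3 -0.3  0.1] [-0.3  0.1  0.1]
place t 16.3 F [-0.6  0.3  0.4]
pick t 19.7 w -0.001 -0.003 F [-0.   0.5  0. ] [ 0.  -0.3  0.4]
place t 23.9 F [-0.8  0.2  0.6]
(0.0, 0.0, 0.0, 0.0, np.float64(0.0))
```

View pics/scene1.png

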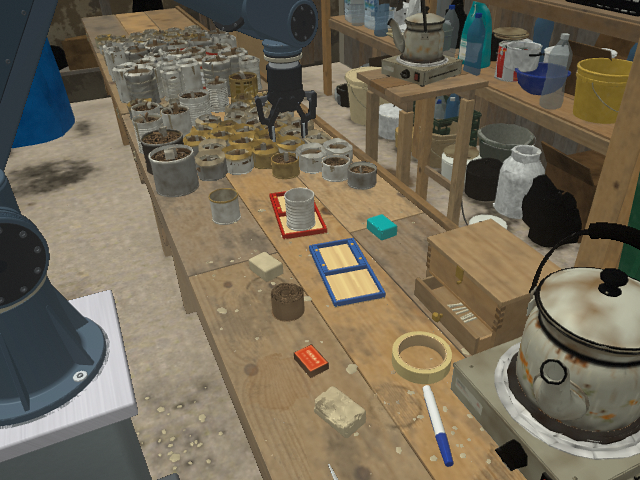

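The scene view shows the tall tin standing in the red square bay at (299,208). The short tin (224,206) and smooth wax (265,264) haven't moved, so both of those grasps closed on air. I'll check where the tool really is.

```bash
python3 - <<'E'
from act import *
from vis import *
print(np.round(m.current_qpos(),3),np.round(m.current_ee_pos(),4),np.round(m.current_tcp_rot(),2).tolist(),m.current_grip_width(),bay("red",.048))
f=np.load("scene1.npz");C=cloud("scene",f["p"],f["d"])
P,_=win(C,.434,.321,.055,.02,.1);print("short",circ(P))
P,_=win(C,.4465,.0705,.055,.012,.06);print("smooth",rect(P))
P,_=win(C,*bay("red",-.05)[:2],.055,.02,.1);print("tall",circ(P),bay("red",-.05),np.percentile(P[:,2],99))
P,_=win(C,.59,.35,.3,.08,.5);print("gripper pts",len(P),P.min(0).round(3),P.max(0).round(3), P[P[:,2]<.25].mean(0).round(3))
x=[.4341,.321,.115]
for i in(0,1):
  for z in(.115,.025):
    q=m.inverse_kinematics([.4341,.321,z],rot(i*np.pi));print(i,z,None if q is None else np.round(q,3))
E
```

```text
[ 0.402  0.636  1.358 -0.     1.149  0.59 ] [0.5996 0.3053 0.1342] [[0.19, 0.98, -0.0], [0.98, -0.19, -0.0], [-0.0, -0.0, -1.0]] 0.7220530621442842 (np.float64(0.6001613322436138), np.float64(0.3055560656164143), -0.18779632679489655)
short (array([0.43410513, 0.32165049]), np.float64(0.001944990306555538))
smooth (0.4468, 0.069, 65.7, 45.6, np.float64(-1.273))
tall (array([0.58167692, 0.21063696]), np.float64(0.0023548591545138942)) (np.float64(0.5818652789129022), np.float64(0.20927909831623517), -0.18779632679489655) 0.08048859910517915
gripper pts 8212 [0.326 0.175 0.08 ] [0.665 0.579 0.5  ] [0.498 0.39  0.163]
0 0.115 [ 0.55   0.433  1.755 -0.     0.953  0.55 ]
0 0.025 [ 0.55   0.572  1.804 -0.     0.765  0.55 ]
1 0.115 [ 0.55   0.433  1.755 -0.     0.953 -2.591]
1 0.025 [ 0.55   0.572  1.804 -0.     0.765 -2.591]
```

View pics/top1.png

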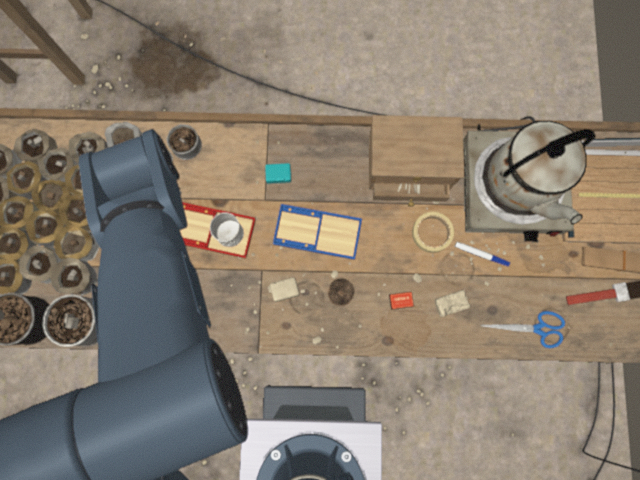

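The reported TCP looks right in x and y, but the fingertips in the scene image, at about (285,138), sit higher than TCP z = 0.134 should project (about (290,154)). I'll measure the tip height from depth.

```bash
python3 - <<'E'
from act import *
from vis import *
import cv2
def look(tag):
    p,d=manip.grab_frame("scene");C=cloud("scene",p,d);e=np.array(m.current_ee_pos())
    P,_=win(C,e[0],e[1],.11,.085,.30)
    a=bay("red",.048)[2]; g=np.array([np.cos(a),np.sin(a)]);s=(P[:,:2]-e[:2])@g; w=(P[:,:2]-e[:2])@[-g[1],g[0]]
    print(tag,"TCP",e.round(4),"tip z",np.percentile(P[:,2],[.2,1,3]).round(4))
    for lo in np.arange(.10,.22,.01):
        k=(P[:,2]>lo)&(P[:,2]<=lo+.01)
        if k.sum()>5: print(round(lo,3),k.sum(),"close-dir",(np.percentile(s[k],[2,98])*1000).round(),"width",(np.percentile(w[k],[2,98])*1000).round())
    return p
look("open.72"); m.set_gripper(0.); p=look("shut")
cv2.imwrite("pics/grip.png",cv2.resize(p[60:210,200:400,::-1],(800,600),interpolation=2))
E
```

```text
open.72 TCP [0.5997 0.3054 0.1343] tip z [0.1755 0.1797 0.1863]
0.17 18 close-dir [-38.  36.] width [-13.   6.]
0.18 53 close-dir [-44.  42.] width [-16.   3.]
0.19 62 close-dir [-45.  43.] width [-15.   7.]
0.2 63 close-dir [-44.  44.] width [-15.   9.]
0.21 61 close-dir [-51.  50.] width [-15.   4.]
shut TCP [0.6002 0.3056 0.1355] tip z [0.1712 0.1765 0.1829]
0.17 30 close-dir [-11.   9.] width [-14.  -3.]
0.18 53 close-dir [-14.  12.] width [-14.   2.]
0.19 57 close-dir [-14.  12.] width [-16.  -0.]
0.2 51 close-dir [-14.  13.] width [-15.  -3.]
0.21 90 close-dir [-30.  29.] width [-17.   0.]
```

View pics/grip.png

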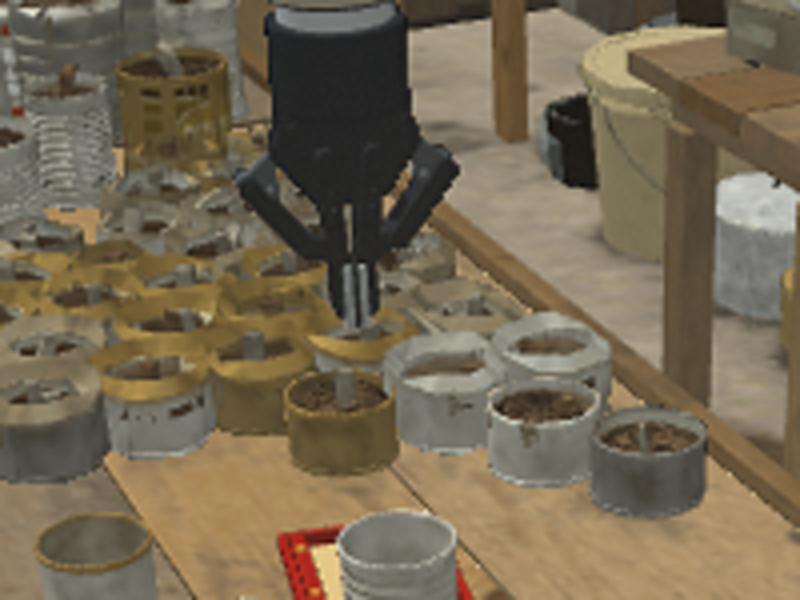

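Shut, the tip is really at z ≈ 0.17 while 0.1355 is reported, so the fingers end about 35 mm short of the stated TCP. x and y agree. I'll get the offset exactly with a gentle touch on the bare table where the tall tin stood.

```bash
python3 - <<'E'
from act import *
p=[.44,.19,.06]; m.move_ptp(p,pose(p,0)); m.move_l([.44,.19,-.015]); f0=np.array(m.current_force())
for z in np.arange(-.02,-.0461,-.002):
    m.move_l([.44,.19,z],max_speed=.05); f=np.array(m.current_force())-f0
    if f[2]>4: break
print("contact cmd z",round(z,4),"ee",np.round(m.current_ee_pos(),4),f.round(1))
m.move_l([.44,.19,.05]); print(m.current_time())
E
```

```text
contact cmd z -0.036 ee [ 0.4402  0.1901 -0.0346] [-7.7 -3.6 28.5]
29.1417
```

Contact comes at a commanded −0.035, so the true tip is 35 mm above the commanded TCP. I'll correct for that, add a width check on each grasp, and continue with the short tin.

```bash
cat > fix.py <<'E'
s=open("act.py").read()
s=s.replace("op=1.):\n    m.set","op=1.,wexp=.5):\n    z-=OFF; m.set",1).replace("h=.12):\n    p=","h=.14):\n    z-=OFF; p=").replace("lift=.12","lift=.14").replace("TR=","OFF=.035\nTR=",1).replace("z+.09]","z+.11]")
s=s.replace("np.round(m.current_force(),1))\ndef place","np.round(m.current_force(),1))\n    assert abs(m.current_grip_width()-wexp)<.08\ndef place")
open("act.py","w").write(s)
E
python3 fix.py; python3 - <<'E'
from act import *
pick(.4341,.321,0,.030,20,wexp=.79)
place(*bay("blue",-.05),.0355)
pick(.4465,.0705,-1.275+np.pi/2,.010,40,op=.85)
place(*bay("red",.048),.0155,op=.72)
from vis import *
p,d=manip.grab_frame("scene"); cv2.imwrite("pics/scene2.png",p[:,:,::-1]);C=cloud("scene",p,d)
P,_=win(C,*bay("red",.048)[:2],.045,.024,.045);print("smooth",rect(P),bay("red",.048))
P,_=win(C,*bay("blue",-.05)[:2],.055,.02,.1);print("short",circ(P),bay("blue",-.05))
E
```

```text
pick t 32.8 w 0.796 0.793 F [-0.1  0.5  0.4] [ 0.1 -0.8 -1.2]
place t 37.3 F [-0.7 -0.3 -0.7]
pick t 40.8 w 0.505 0.501 F [0.4 0.9 0.8] [ 0.5  0.2 -1.8]
place t 44.8 F [ 0.1  0.8 -1.6]
smooth (0.5923, 0.3248, 54.7, 25.5, np.float64(0.564)) (np.float64(0.6001613322436138), np.float64(0.3055560656164143), -0.18779632679489655)
short (array([ 0.58220406, -0.05137045]), np.float64(0.001612985640211049)) (np.float64(0.5828441434216908), np.float64(-0.05176298558743559), -0.15979632679489653)
```

View pics/scene2.png

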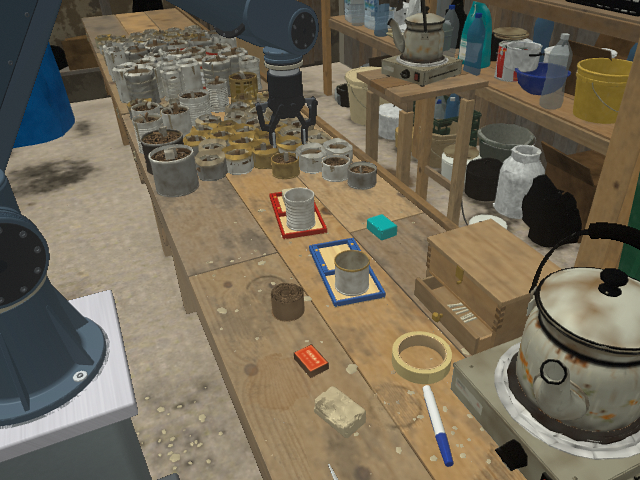

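The short tin is upright in the blue square bay at (352,272). The smooth wax is in the red tray, half hidden behind the tall tin at (288,198). Next is the rough wax, gripped low.

```bash
python3 - <<'E'
from act import *
pick(.4243,-.3237,-1.226+np.pi/2,.0065,60,op=.85)
place(*bay("blue",.048),.0125,op=.72)
p=[.35,-.3,.2]; m.move_ptp(p,pose(p,0)); m.dwell(.3)
from vis import *
for c in("top","scene"):
    p,d=manip.grab_frame(c); C=cloud(c,p,d); cv2.imwrite(f"pics/{c}3.png",cv2.resize(p[180:330,150:480,::-1],(792,360),interpolation=2))
    for t in("red","blue"):
        x,y,a=bay(t,.048);P,_=win(C,x,y,.042,.022,.06);print(c,t,"wax",rect(P),np.percentile(P[:,2],[50,99]).round(3),"want",np.round([x,y,TR[t][2]],3))
        x,y,a=bay(t,-.05);P,_=win(C,x,y,.055,.035,.1);print("  tin",circ(P),np.round([x,y],4))
print(m.current_time())
E
```

```text
pick t 49.9 w 0.488 0.489 F [-0.1 -0.9  0.2] [-0.2 -0.2 -0.7]
place t 54.4 F [-0.7 -0.4 -1.2]
top red wax (0.599, 0.3047, 63.2, 45.4, np.float64(1.364)) [0.031 0.036] want [0.6   0.306 1.383]
  tin (array([0.57997686, 0.20853559]), np.float64(0.00206080607918936)) [0.5819 0.2093]
top blue wax (0.598, 0.0451, 71.5, 43.7, np.float64(1.42)) [0.03  0.036] want [0.598 0.045 1.411]
  tin (array([ 0.58149897, -0.05139517]), np.float64(0.0013668046892189865)) [ 0.5828 -0.0518]Traceback (most recent call last):
  File "<stdin>", line 9, in <module>
    return _quantile_unchecked(
        a, q, axis, out, overwrite_input, method, keepdims, weights)
    return _ureduce(a,
                    func=_quantile_ureduce_func,
    ...<5 lines>...
                    overwrite_input=overwrite_input,
                    method=method)
    r = func(a, **kwargs)
    result = _quantile(arr,
                       quantiles=q,
    ...<2 lines>...
                       out=out,
                       weights=wgt)
    slices_having_nans = np.isnan(arr[-1, ...])
                                  ~~~^^^^^^^^^
IndexError: index -1 is out of bounds for axis 0 with size 0
```

View pics/top3.png

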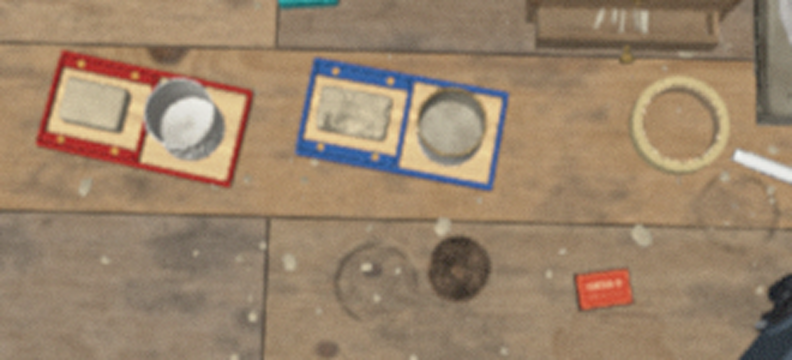

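The top crop shows both waxes flat and lengthwise at (95,103) and (355,112). Both tins are in the square bays at (187,118) and (450,123). The card roll, matchbox and turquoise block are untouched, and the measured poses match the targets to within 2 mm.

```bash
python3 -c "
from bench import manip as m
print(m.sign_off(),m.current_time())"
```

```text
the job is handed in; nothing more can be done
the job is handed in; nothing more can be done
```

Both kits are made up and handed in at about 56 s (tall tin and smooth wax in red, short tin and rough wax in blue), but two things differed from the brief: the red tray's wax bay was on the robot's left, not the right, so I used the measured bays; and the fingers end 35 mm short of the stated TCP, which caused two empty grasps that moved nothing before I corrected for it.

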